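# Show the flagged slat to the inspection camera

### The job

Three notched slats lie on the board, each with a marker off its plain end: pick up the one that has the red marker and hold it up to the inspection camera, with the tip of its tenon at the focus point (100 mm straight in front of the lens), the tenon pointing straight into the lens along its line of sight, notches uppermost and not rolled to either side. Finish while still holding it there in the gripper, motionless: nothing is put down. Leave the other two slats and all the markers where they lie, and do not touch the camera or its stand.

Things in the scene. Friction and masses are not known exactly. Their poses are not given: they have to be found in the camera images.
- slat_a: pale wooden slat lying notches up, 130 long (its x, tenon included) x 18 wide (y) x 18 high (z), 30 g; all three look alike. Origin: middle of the underside; x points to the tenon. Two notches 12 long, 6 deep cross the top at x = -36 and +24; at the +x end a darker centred tenon 20 long, 10 x 10; the -x end is plain. Sides flat, full height from x = -30 to 18
- tip_a (a point): middle of the end face of the tenon of slat_a, 65 mm from the slat's origin along its x and 9 mm above its underside
- tail_a (a point): middle of the plain end face of slat_a, 65 mm from the slat's origin along its -x and 9 mm above its underside
- slat_b: pale wooden slat lying notches up, 130 long (its x, tenon included) x 18 wide (y) x 18 high (z), 30 g; all three look alike. Origin: middle of the underside; x points to the tenon. Two notches 12 long, 6 deep cross the top at x = -36 and +24; at the +x end a darker centred tenon 20 long, 10 x 10; the -x end is plain. Sides flat, full height from x = -30 to 18
- tip_b (a point): middle of the end face of the tenon of slat_b, 65 mm from the slat's origin along its x and 9 mm above its underside
- tail_b (a point): middle of the plain end face of slat_b, 65 mm from the slat's origin along its -x and 9 mm above its underside
- slat_c: pale wooden slat lying notches up, 130 long (its x, tenon included) x 18 wide (y) x 18 high (z), 30 g; all three look alike. Origin: middle of the underside; x points to the tenon. Two notches 12 long, 6 deep cross the top at x = -36 and +24; at the +x end a darker centred tenon 20 long, 10 x 10; the -x end is plain. Sides flat, full height from x = -30 to 18
- tip_c (a point): middle of the end face of the tenon of slat_c, 65 mm from the slat's origin along its x and 9 mm above its underside
- tail_c (a point): middle of the plain end face of slat_c, 65 mm from the slat's origin along its -x and 9 mm above its underside
- red_marker: red plastic disc, 22 diameter, 12 high, origin under its centre; it stands on the board just off the plain end of the slat that is to be shown (20 to 45 from that end, the other slats' plain ends are over 70 from it)
- green_marker_1: green plastic disc, 22 diameter, 12 high, origin under its centre; it stands off the plain end of a slat that is already passed
- green_marker_2: green plastic disc, 22 diameter, 12 high, origin under its centre; it stands off the plain end of a slat that is already passed
- board: fixed flat grey laminated board, 260 (x) x 350 (y) x 14 thick, flat on the table, origin at the middle of its underside; the three slats lie on it side by side about 100 apart, tenons pointing more or less along its x (away from the robot)
- camera_stand: fixed stand of the inspection camera, back right: round dark foot 130 diameter, 16 high; steel column 18 diameter up to 416; origin under the foot, front (-x) to the robot. The small camera on it is set to some height and downward tilt (0.25 to 0.6 rad) and stays there if not touched
- lens (a point): middle of the camera's front glass, inside a white ring light of 64 diameter, at the front end of a grey box 46 x 46 x 75 long whose long axis is the viewing direction. Its frame's -x is the viewing direction, y is level
- focus (a point): the camera's focus point, in free air 100 straight in front of the lens along the viewing direction, roughly 170 to 310 above the table. Its frame's x points from here to the lens, y is level

How it is judged (in metres and radians):
At the end, for the whole second after the job is handed in: The red-marked slat is held still by the fingers alone: tenon tip within 18 mm of the focus, its length within 0.20 rad of the line of sight, tenon to the lens, notches up, width level within 0.20 rad; the other slats and all markers within 15 mm of their starts (((distance between tip_a and focus below 0.018 m and angle between the x axis of slat_a and the x axis of focus, either way round below 0.2 rad and x of slat_a in the frame of focus below -0.04 m and angle between slat_a's own z axis and vertical below 1.05 rad and angle between slat_a's own y axis and vertical between 1.37 and 1.77 rad and height (world z) of slat_a above 0.08 m and contact force between the fingers and slat_a above 1 N and contact force between slat_a and camera_stand below 0.3 N and contact force between slat_a and board below 0.3 N and linear speed of slat_a below 0.03 m/s and angular speed of slat_a below 0.3 rad/s and horizontal distance between red_marker and tail_b above 0.062 m and distance of each of slat_b, slat_c from where it was at the start of the episode below 0.015 m and contact force between slat_a and slat_b below 0.3 N and horizontal distance between red_marker and tail_c above 0.062 m and contact force between slat_a and slat_c below 0.3 N) or (distance between tip_b and focus below 0.018 m and angle between the x axis of slat_b and the x axis of focus, either way round below 0.2 rad and x of slat_b in the frame of focus below -0.04 m and angle between slat_b's own z axis and vertical below 1.05 rad and angle between slat_b's own y axis and vertical between 1.37 and 1.77 rad and height (world z) of slat_b above 0.08 m and contact force between the fingers and slat_b above 1 N and contact force between slat_b and camera_stand below 0.3 N and contact force between slat_b and board below 0.3 N and linear speed of slat_b below 0.03 m/s and angular speed of slat_b below 0.3 rad/s and horizontal distance between red_marker and tail_a above 0.062 m and distance of each of slat_a, slat_c from where it was at the start of the episode below 0.015 m and contact force between slat_b and slat_a below 0.3 N and horizontal distance between red_marker and tail_c above 0.062 m and contact force between slat_b and slat_c below 0.3 N) or (distance between tip_c and focus below 0.018 m and angle between the x axis of slat_c and the x axis of focus, either way round below 0.2 rad and x of slat_c in the frame of focus below -0.04 m and angle between slat_c's own z axis and vertical below 1.05 rad and angle between slat_c's own y axis and vertical between 1.37 and 1.77 rad and height (world z) of slat_c above 0.08 m and contact force between the fingers and slat_c above 1 N and contact force between slat_c and camera_stand below 0.3 N and contact force between slat_c and board below 0.3 N and linear speed of slat_c below 0.03 m/s and angular speed of slat_c below 0.3 rad/s and horizontal distance between red_marker and tail_a above 0.062 m and distance of each of slat_a, slat_b from where it was at the start of the episode below 0.015 m and contact force between slat_c and slat_a below 0.3 N and horizontal distance between red_marker and tail_b above 0.062 m and contact force between slat_c and slat_b below 0.3 N)) and distance of each of red_marker, green_marker_1, green_marker_2 from where it was at the start of the episode below 0.015 m); the arm keeps its last pose, push and grip.
It fails at once if a slat without the red marker is moved more than 15 mm (distance of each of slat_a, slat_b from where it was at the start of the episode above 0.015 m or distance of each of slat_a, slat_c from where it was at the start of the episode above 0.015 m or distance of each of slat_b, slat_c from where it was at the start of the episode above 0.015 m or (distance of slat_a from where it was at the start of the episode above 0.015 m and (horizontal distance between red_marker and tail_b below 0.062 m or horizontal distance between red_marker and tail_c below 0.062 m)) or (distance of slat_b from where it was at the start of the episode above 0.015 m and (horizontal distance between red_marker and tail_a below 0.062 m or horizontal distance between red_marker and tail_c below 0.062 m)) or (distance of slat_c from where it was at the start of the episode above 0.015 m and (horizontal distance between red_marker and tail_a below 0.062 m or horizontal distance between red_marker and tail_b below 0.062 m))).
It fails at once if a marker is moved more than 15 mm (distance of any of red_marker, green_marker_1, green_marker_2 from where it was at the start of the episode above 0.015 m).
It fails at once if the camera or its stand is touched (more than 1 N) (contact force between any of the arm, the fingers, slat_a, slat_b, slat_c and camera_stand above 1 N).
It also fails if it takes over 29 s, if anything falls off the work surface, if the arm or the gripper's body presses on something with over 40 N, if the wrist force passes 120 N, or if a joint passes its speed limit or range.

### The arm

A 6-joint arm with a two-finger parallel gripper is mounted at the origin on the work surface. World frame = base frame: x ahead of the robot, y to its left, z up, the work surface at z = 0. Lengths are in mm, angles in rad, forces in N, time in s.
With the tool pointing down it reaches from about 350 to 975 mm from the base axis. Payload 7.1 kg.
Tool frame: the origin (TCP) lies midway between the tips of the shut fingers; the grasp point (between the pads) lies ctrl.grip_point_offset behind it (ctrl.grip_point_offset is the distance from the TCP to the grasp point, in mm); z points along the fingers, y is the line along which they close (so a half turn about z gives the same grasp; the last joint's range is limited). The gripper opens to 88 mm and grips with 3 to 60 N. Pads are 20 mm wide; open, the fingers measure 115 mm over their backs; the gripper's body (75 mm by 178 mm) begins 61 mm behind the grasp point.
Start: joints at [1.222, 0.423, 1.63, -0, 1.089, -0.019], TCP at [202.377, 591.311, 222.675] pointing down, gripper open.
Joint ranges: [-3, 3], [-0.9, 2.11], [0.09, 2.58], [-1.31, 4.45], [0.11, 2.69], [-2.54, 2.54]. Speed limits (rad/s): [2.39, 2.39, 3.01, 3.14, 3.14, 3.14].

### API

Orientations are given as a rotation vector (axis times angle).
In Python, from workcell import ctrl, get_image, close_job, finder gives the robot as it stands.
- The arm moves only by the tool servo_tool, never from a script. Its argument "deltas" is a list of rows, each a list of 2 entries, a list of its own where there are three numbers: the shift along the tool's x, y, z in mm, then the turn, a rotation vector about the tool's x, y, z in rad. A call has 1 to 5 rows; each row is the pose to reach, as a shift and turn from the pose commanded when the call began, along the tool's axes at that moment; what a row does not reach only later rows make up. A row lasts 1/12 s, in which the tool goes at most 41.7 mm and 7.16 degrees, less where a joint would pass 70% of its speed; a pose out of reach is approached as far as the arm can. A call with a gripper value outside its range is refused whole. "grip" is the closure, from -1 (fully open) to 1 (shut), so that 0 is half open, set as the call begins (left out, the last holds). The fingers move at their own pace and stop on an object; the grip force is fixed at half the most. Time passes only in rows, so rows that repeat a pose let the fingers close. It gives the time, the measured TCP pose, the force, the opening and the grip force at its end, in the units of the state.
- ctrl.get_obs(): the state, without advancing time (a new reading comes with each control period).
- get_image(name): name is "scene" or "side" or "wrist"; returns a dict with "frame" (420x560x3 uint8, blue, green, red), "depth" (420x560 float32, mm along the optical axis (not along the pixel's ray), 0 where there is no reading), "K" (3x3 intrinsics, pixels), "pose" (4x4, takes a point from camera to world coordinates). Camera axes: x right, y down, z forward; pixel columns grow to the right and rows downward; lengths in mm; the calibration is good to about 2 mm. The wrist camera is an equidistant fisheye: a pixel r from the principal point sees the ray r / f radians off the axis. A picture is of the moment at which its call begins.
- close_job(): hands the job in; it is judged then, once.
Trained networks look in a picture, given as the dict that the camera call returned (one of the last four; its "shot" number tells which), for a name from the list of things; names that differ only in an ending like _2 or _b are one class to them, and where a whole thing is asked for, a point or a joint stands for the part that bears it (a point fixed in the world has none). Each returns a list of dicts, best first, with "score" (0 to 1); they miss things now and then, are a little off and sometimes report something else, mostly with a low value. They report only what shows in the picture. A call takes as long as a camera call.
- finder.search_frame(query, picture): "rect" ([centre column, centre row, width, height] as shares, 0 to 1, of the picture: columns of its width, rows of its height, round what is visible of it).
- finder.silhouettes(query, picture): "mask" (420x560 bool, what is visible of it) and "rect" ([centre column, centre row, width, height] as shares, 0 to 1, of the picture: columns of its width, rows of its height, round what is visible of it).
The state is a dict: "t": time; "qpos": joint angles; "qvel": joint speeds; "joint_torque": joint torques, N m; "ee_pos": TCP position; "orientation": TCP orientation; "ft_force": force on the tool from outside, world axes, zero at the start; "moment": the same for the moment, N m; "width": finger opening in mm; "grasp_force": force on a finger pad.
Only numpy, scipy, OpenCV 4.12 (cv2) and the standard library are available. Lean on these libraries where they do the work, as an engineer would, in place of code of your own. Each camera call takes 0.05 s, during which the arm holds its last target. There are 200 camera calls.

## Working session

There is one attempt and no reset: what is moved stays moved. The work goes in short steps, Python scripts to look and compute and a tool call to move; the robot and the scene stay as the last step left them, time stands still between calls to the robot, and variables do not carry over. Pictures are saved under pics/ and viewed, at most 10 in all, crops included, and the job is handed in when it is done.

Besides the shell and the picture viewer there is one more tool, called after "Emit:" as a command line: name --argument value ..., lists and objects as JSON in quotes. servo_tool: Moves the arm, as the interface text tells. Its arguments: {"type":"object","properties":{"deltas":{"type":"array","items":{"type":"array"}},"grip":{"type":"number"}},"required":["deltas"]}

```bash
mkdir -p pics
python3 - <<'E'
from workcell import ctrl,get_image,finder
import cv2,pickle,numpy as np
o=ctrl.get_obs();print(o['t'],o['ee_pos'],o['orientation'],o['width'],ctrl.grip_point_offset)
d={}
for n in('scene','side'):
    p=get_image(n);d[n]=p;cv2.imwrite(f'pics/{n}0.png',p['frame'])
    P=p['pose'];print(n,P.round(2).tolist(),p['K'].tolist())
    for q in('red_marker','green_marker_1','slat_a','tip_a','lens','camera_stand'):
        for r in finder.search_frame(q,p)[:4]:
            c=np.array(r['rect'])*[560,420,560,420]
            u,v=int(c[0]),int(c[1]);z=np.median(p['depth'][v-1:v+2,u-1:u+2])
            X=P@np.r_[np.linalg.inv(p['K'])@[c[0],c[1],1]*z,1]
            print(q,round(r['score'],2),c.round(),X[:3].round())
pickle.dump(d,open('d0.pkl','wb'))
E
cd pics; python3 -c "
import cv2,numpy as np
cv2.imwrite('both.png',cv2.resize(np.vstack([cv2.imread('scene0.png'),cv2.imread('side0.png')]),(400,600)))"
```

```text
0.0 [202.19129932 590.81646947 221.9288279 ] [-5.15657073e-01 -3.09870662e+00  2.27108536e-03] 87.17000160844209 18.700000000000003
scene [[-0.84, 0.41, -0.36, 938.18], [0.54, 0.62, -0.57, 543.8], [-0.01, -0.67, -0.74, 927.83], [0.0, 0.0, 0.0, 1.0]] [[518.7081233931005, 0.0, 284.7352735968301], [0.0, 518.7081233931005, 208.28765170698188], [0.0, 0.0, 1.0]]
red_marker 0.63 [400. 324.  13.  11.] [482. 229.  26.]
red_marker 0.51 [368. 286.   3.  13.] [477. 124.  25.]
green_marker_1 0.45 [368. 287.   5.   6.] [477. 126.  24.]
slat_a 0.81 [308. 268.  60.  26.] [556.  22.  31.]
slat_a 0.78 [355. 346.  55.  45.] [584. 219.  32.]
slat_a 0.55 [335. 304.  63.  33.] [562. 126.  31.]
tip_a 0.77 [357. 345.  59.  46.] [581. 220.  33.]
tip_a 0.7 [312. 268.  59.  19.] [552.  29.  33.]
tip_a 0.68 [336. 302.  56.  27.] [556. 122.  31.]
tip_a 0.22 [205. 127.  50.  36.] [ 641. -220.  286.]
lens 0.59 [205. 127.  47.  39.] [ 641. -221.  284.]
camera_stand 0.97 [194. 160.  67. 177.] [ 596. -449.    0.]
camera_stand 0.68 [336. 303.  63.  28.] [559. 123.  31.]
camera_stand 0.52 [400. 326.  17.  13.] [484. 23
[... 293 characters left out ...]
_marker 0.4 [228. 346.  68.  33.] [569. 223.  31.]
green_marker_1 0.46 [304. 327.  11.  13.] [466. 126.  26.]
green_marker_1 0.43 [327. 294.  12.  11.] [453.  31.  25.]
green_marker_1 0.4 [260. 313.  56.  45.] [552. 131.  28.]
slat_a 0.78 [227. 347.  70.  33.] [572. 223.  31.]
slat_a 0.72 [286. 279.  57.  33.] [540.  29.  29.]
tip_a 0.78 [224. 346.  74.  29.] [576. 224.  31.]
tip_a 0.64 [284. 277.  55.  34.] [544.  28.  32.]
tip_a 0.61 [262. 313.  58.  38.] [547. 130.  30.]
tip_a 0.57 [306. 327.  12.  12.] [464. 124.  25.]
lens 0.89 [296. 112.  47.  43.] [ 624. -226.  270.]
camera_stand 0.84 [283. 128.  75. 181.] [ 824. -676.   -4.]
camera_stand 0.74 [298. 110.  45.  41.] [ 621. -225.  275.]
```

View pics/scene0.png

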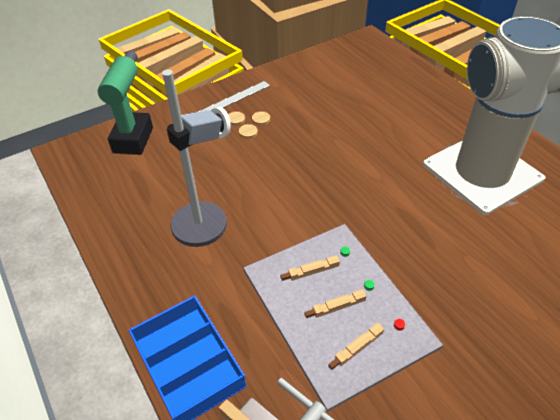

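View pics/side0.png

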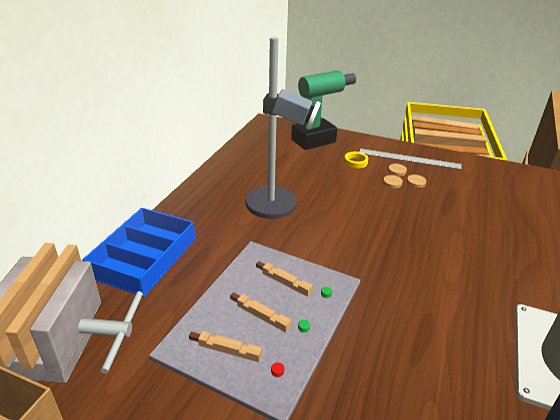

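The red disc is at (400,324) in scene and (278,373) in side. Its slat is the nearest and leftmost one, centred at about (355,346) and (227,347), with the tenon pointing away. The camera faces the robot and tilts down, with its ring at about (222,122) in scene and (313,113) in side. Next I'll fit geometry to the clouds.

```bash
cat > h.py <<'E'
import numpy as np
def cloud(p):
    v,u=np.mgrid[:420,:560];z=p['depth'].astype(float)
    r=np.stack([u,v,np.ones_like(u)],-1)@np.linalg.inv(p['K']).T*z[...,None]
    return r@p['pose'][:3,:3].T+p['pose'][:3,3]
E
python3 - <<'E'
import pickle,numpy as np,cv2
from h import cloud
d=pickle.load(open('d0.pkl','rb'))
for n,p in d.items():
    X=cloud(p);f=p['frame'].astype(int);hsv=cv2.cvtColor(p['frame'],cv2.COLOR_BGR2HSV)
    ok=p['depth']>0
    # slat
    m=ok&(X[...,0]>480)&(X[...,0]<670)&(X[...,1]>170)&(X[...,1]<275)&(X[...,2]>17)&(X[...,2]<45)&(hsv[...,1]>60)&(hsv[...,0]<25)&~((hsv[...,1]>200)&(f[...,2]>150))
    P=X[m];q=P[:,:2].astype(np.float32);
    rect=cv2.minAreaRect(q);print(n,'slat',len(P),rect,cv2.fitLine(q,cv2.DIST_HUBER,0,.01,.01).ravel(),np.percentile(P[:,2],[5,50,95]).round(1))
    m2=ok&(abs(X[...,0]-480)<40)&(abs(X[...,1]-230)<40)&(hsv[...,1]>200)&(hsv[...,0]<5)&(f[...,2]>150);print('red',X[m2].mean(0).round(1),m2.sum())
    # board height
    b=ok&(abs(X[...,0]-560)<60)&(abs(X[...,1]-175)<15)&(hsv[...,1]<50);print('board z',np.median(X[b][:,2]))
    # camera head
    c=ok&(X[...,2]>180)&(X[...,0]>560)&(X[...,0]<800)&(X[...,1]>-320)&(X[...,1]<-130)
    w=c&(f.min(-1)>200);g=c&~w&(hsv[...,1]<70)
    for k,mm in(('white',w),('grey',g)):
        Q=X[mm];print(k,len(Q),Q.min(0).round(),Q.max(0).round(),np.median(Q,0).round())
        mu=Q.mean(0);s,V=np.linalg.svd(Q-mu,full_matrices=False)[1:];print(mu.round(1),(s/len(Q)**.5).round(1),V.round(3).tolist())
    # column
    c=ok&(X[...,2]>40)&(X[...,2]<200)&(X[...,0]>600)&(X[...,0]<860)&(X[...,1]>-330)&(X[...,1]<-130);print('col',np.median(X[c],0).round(1),c.sum())
    u0,v0=(150,60) if n=='scene' else (240,60)
    cv2.imwrite(f'pics/{n}cam.png',cv2.resize(p['frame'][v0:v0+100,u0:u0+100],None,fx=4,fy=4,interpolation=2))
E
python3 -c "
import cv2,numpy as np
cv2.imwrite('pics/cams.png',np.hstack([cv2.imread('pics/scenecam.png'),cv2.imread('pics/sidecam.png')]))"
```

```text
scene slat 720 ((565.439208984375, 217.0507354736328), (33.10639572143555, 165.78077697753906), 87.89093780517578) [9.9753493e-01 7.0171304e-02 5.8246277e+02 2.1952664e+02] [21.1 30.3 34.4]
red [481.5 226.1  26.2] 69
board z 14.030889392796553
white 123 [ 582. -275.  234.] [ 695. -221.  418.] [ 590. -238.  283.]
[ 619.9 -239.4  319.2] [79.2 11.3  8.6] [[-0.572, 0.012, -0.82], [-0.075, -0.996, 0.038], [0.817, -0.084, -0.57]]
grey 2295 [ 588. -275.  182.] [ 708. -214.  418.] [ 674. -230.  286.]
[ 661.9 -231.6  291. ] [48.2 31.6 10.8] [[-0.376, 0.007, -0.927], [-0.921, -0.11, 0.373], [0.099, -0.994, -0.048]]
col [ 691.  -231.5  126.2] 440
side slat 957 ((562.310546875, 216.26007080078125), (32.07379150390625, 165.54031372070312), 88.09236907958984) [9.9815172e-01 6.0770784e-02 5.7427618e+02 2.2053012e+02] [18.9 29.3 33.2]
red [477.1 225.8  25.3] 125
board z 13.776047025570335
white 80 [ 580. -267.  260.] [ 694. -221.  416.] [ 586. -236.  279.]
[ 593.4 -237.4  287.2] [46.1 10.6  3. ] [[-0.591, 0.077, -0.803], [0.341, 0.926, -0.161], [0.731, -0.369, -0.573]]
grey 1917 [ 581. -271.  180.] [ 704. -213.  416.] [ 668. -230.  283.]
[ 656.8 -230.5  289.7] [50.3 29.1  9.3] [[-0.313, 0.027, -0.949], [-0.947, -0.086, 0.31], [0.074, -0.996, -0.053]]
col [ 682.7 -232.6  126.8] 435
```

View pics/cams.png

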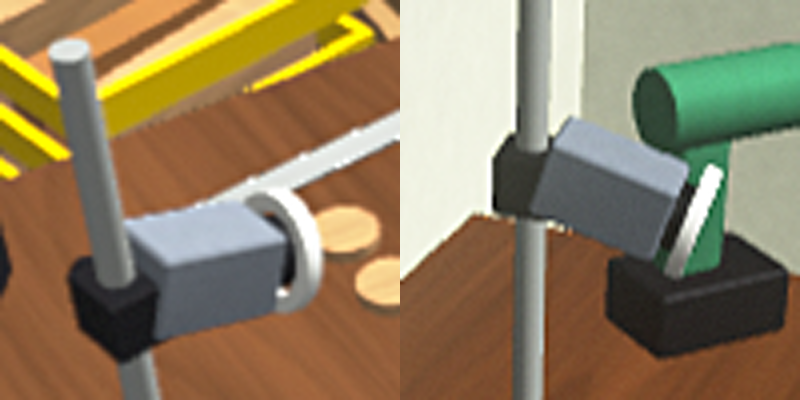

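Both box faces (top and +y side) and the ring are visible, so I can fit planes to the box and solve for the slat and camera.

```bash
cat > m.py <<'E'
import pickle,numpy as np,cv2
from h import cloud
d=pickle.load(open('d0.pkl','rb'))
rng=np.random.default_rng(0)
def plane(Q,tol=2.0):
    best=None
    for _ in range(800):
        a=Q[rng.choice(len(Q),3,False)];n=np.cross(a[1]-a[0],a[2]-a[0]);l=np.linalg.norm(n)
        if l<50:continue
        i=abs((Q-a[0])@n/l)<tol
        if best is None or i.sum()>best.sum():best=i
    c=Q[best].mean(0);n=np.linalg.svd(Q[best]-c)[2][2];return c,n,best
for n,p in d.items():
    X=cloud(p);f=p['frame'].astype(int);hsv=cv2.cvtColor(p['frame'],cv2.COLOR_BGR2HSV);ok=p['depth']>0
    m=ok&(X[...,0]>500)&(X[...,0]<670)&(X[...,1]>170)&(X[...,1]<275)&(X[...,2]>29)&(X[...,2]<36)&(hsv[...,1]>60)&(hsv[...,0]<25)
    q=X[m][:,:2].astype(np.float32);print(n,'top',cv2.minAreaRect(q),cv2.fitLine(q,cv2.DIST_HUBER,0,.01,.01).ravel())
    c=ok&(X[...,2]>220)&(X[...,2]<345)&(X[...,0]>585)&(X[...,0]<672)&(X[...,1]>-285)&(X[...,1]<-190)&(f[...,0]-f[...,2]>8)&(f[...,2]>60)
    c=cv2.erode(c.astype(np.uint8),np.ones((3,3)))>0
    Q=X[c];c1,n1,i=plane(Q);R=Q[~i];c2,n2,j=plane(R)
    print(len(Q),i.sum(),c1.round(1),n1.round(3),j.sum(),c2.round(1),n2.round(3),'dot',round(n1@n2,3))
    ax=np.cross(n1,n2);ax/=np.linalg.norm(ax);ax*=np.sign(-ax[0]);print('view dir',ax.round(3),'tilt',np.arcsin(-ax[2]).round(3),'yaw',np.arctan2(-ax[1],-ax[0]).round(3))
    w=ok&(f.min(-1)>190)&(X[...,0]>560)&(X[...,0]<625)&(X[...,2]>220)&(X[...,2]<340)&(abs(X[...,1]+235)<50)
    W=X[w];s=W@ax;print('ring',len(W),W.min(0).round(),W.max(0).round(),'front s pct',np.percentile(s,[5,50,95]).round(1),'box front',np.percentile(Q@ax,[1,99]).round(1))
    # box axis point: offset from faces 23mm inward
    for cc,nn in((c1,n1),(c2,n2)):
        nn=nn*np.sign((p['pose'][:3,3]-cc)@nn); print('face',nn.round(3),'center coord',round(cc@nn-23,1))
    N=[];b=[]
    for cc,nn in((c1,n1),(c2,n2)):
        nn=nn*np.sign((p['pose'][:3,3]-cc)@nn);N.append(nn);b.append(cc@nn-23)
    for s0 in(np.percentile(s,50),np.percentile(s,90)): 
        L=np.linalg.solve(np.array(N+[ax]),b+[s0]);print('lens',L.round(1),'focus',(L+100*ax).round(1))
E
python3 m.py
```

```text
scene top ((582.759033203125, 217.41152954101562), (130.0696258544922, 19.440889358520508), 5.34952974319458) [9.9498284e-01 1.0004584e-01 5.7814484e+02 2.1762491e+02]
713 380 [ 639.5 -223.2  275.2] [-0.149  0.989 -0.001] 285 [ 637.5 -242.4  292. ] [ 0.292  0.029 -0.956] dot -0.014
view dir [-0.945 -0.143 -0.293] tilt 0.298 yaw 0.15
ring 97 [ 582. -275.  234.] [ 623. -221.  287.] front s pct [-622.2 -603.3 -599.4] box front [-686.3 -621.7]
face [-0.149  0.989 -0.001] center coord -339.2
face [-0.292 -0.029  0.956] center coord 76.9
lens [ 597.1 -252.9  255.3] focus [ 502.6 -267.1  226. ]
lens [ 593.7 -253.4  254.3] focus [ 499.2 -267.6  224.9]
side top ((578.9634399414062, 216.2982635498047), (127.78601837158203, 21.18903923034668), 5.0598039627075195) [9.9693865e-01 7.8187995e-02 5.6908923e+02 2.1637669e+02]Traceback (most recent call last):
  File "m.py", line 19, in <module>
    Q=X[c];c1,n1,i=plane(Q);R=Q[~i];c2,n2,j=plane(R)
                                            ~~~~~^^^
  File "m.py", line 8, in plane
    a=Q[rng.choice(len(Q),3,False)];n=np.cross(a[1]-a[0],a[2]-a[0]);l=np.linalg.norm(n)
        ~~~~~~~~~~^^^^^^^^^^^^^^^^
  File "numpy/random/_generator.pyx", line 920, in numpy.random._generator.Generator.choice
ValueError: Cannot take a larger sample than population when replace is False
```

```bash
sed -i "s/f\[...,0\]-f\[...,2\]>8)&(f\[...,2\]>60)/f[...,0]-f[...,2]>3)\&(f[...,2]>50)\&(f.min(-1)<185)/" m.py; python3 m.py | grep -v top
```

```text
435 374 [ 639.1 -223.1  273.8] [-0.147  0.989 -0.012] 34 [ 642.2 -225.2  279.5] [-0.138  0.99  -0.014] dot 1.0
view dir [-0.229 -0.046 -0.972] tilt 1.335 yaw 0.199
ring 97 [ 582. -275.  234.] [ 623. -221.  287.] front s pct [-403.3 -395.2 -377.4] box front [-434.3 -374.1]
face [-0.147  0.989 -0.012] center coord -340.8
face [-0.138  0.99  -0.014] center coord -338.8
lens [ 358.7 -287.2  335.6] focus [ 335.8 -291.8  238.3]
lens [ 355.3 -287.8  321. ] focus [ 332.4 -292.5  223.8]
671 358 [ 636.4 -224.2  273.1] [ 0.162 -0.986 -0.024] 190 [ 634.  -241.5  291.1] [-0.296 -0.036  0.955] dot -0.035
view dir [-0.943 -0.148 -0.298] tilt 0.302 yaw 0.156
ring 80 [ 580. -267.  258.] [ 591. -220.  286.] front s pct [-603.8 -599.6 -595.7] box front [-681.8 -615.5]
face [-0.162  0.986  0.024] center coord -340.8
face [-0.296 -0.036  0.955] center coord 76.2
lens [ 595.2 -253.9  254.5] focus [ 500.9 -268.6  224.8]
lens [ 591.9 -254.4  253.5] focus [ 497.6 -269.2  223.7]
```

The two views agree: focus ≈ (499,-268,225), tilt 0.30, yaw 0.153. The slat origin is ≈ (581,217), yaw 0.09, length 130, and the red disc sits 38 mm off its tail. I'll approach with tool x along slat x, which keeps joint 6 mid-range at the end.

```bash
cat >> h.py <<'E'
from scipy.spatial.transform import Rotation as Ro
def Rt(yaw,tilt):  # tool x along slat x (nose up by tilt), tool z = -slat z
    return Ro.from_euler('ZY',[yaw,-tilt])*Ro.from_euler('x',np.pi)
def delta(o,pos,R):
    T=Ro.from_rotvec(o['orientation'])
    print('t',o['t'],'at',np.round(o['ee_pos'],1),'q',np.round(o['qpos'],2),'w',round(o['width'],1),'gf',o['grasp_force'])
    print('shift',T.inv().apply(np.array(pos)-o['ee_pos']).round(1),'turn',(T.inv()*R).as_rotvec().round(3))
E
python3 - <<'E'
from h import *
from workcell import ctrl
delta(ctrl.get_obs(),[576,216.5,120],Rt(.09,0))
E
```

```text
t 0.7 at [202.4 591.3 222.7] q [ 1.22  0.42  1.63  0.    1.09 -0.02] w 87.7 gf 0.0
shift [-474.9 -233.6  102.7] turn [ 0.    -0.     2.722]
```

Emit:
servo_tool --deltas '[[[-32, -16, 7], [0, 0, 0.12]], [[-64, -31, 14], [0, 0, 0.24]], [[-96, -47, 21], [0, 0, 0.36]], [[-128, -63, 28], [0, 0, 0.48]], [[-160, -79, 34], [0, 0, 0.6]]]'

```text
t: 1.12
ee_pos: [328.9, 463.5, 188.4]
orientation: [1.416, 2.804, 0.0]
ft_force: [-1.3, 0.0, 0.2]
width: 88.0
grasp_force: 0.0
```

Run:
```python
from h import *
from workcell import ctrl
delta(ctrl.get_obs(),[576,216.5,120],Rt(.09,0))
```

```text
t 1.1167 at [328.9 463.5 188.4] q [ 0.93  0.38  1.78 -0.    0.97  0.3 ] w 88.0 gf 0.0
shift [-345.4   52.2   68.4] turn [ 0.    -0.     2.116]
```

Tracking is good, so I'll chain the next calls. Each call's frame has turned by the previous call's 0.6 rad.

Emit:
servo_tool --deltas '[[[-32, 5, 7], [0, 0, 0.12]], [[-64, 10, 14], [0, 0, 0.24]], [[-96, 15, 21], [0, 0, 0.36]], [[-128, 20, 28], [0, 0, 0.48]], [[-160, 25, 34], [0, 0, 0.6]]]'

```text
t: 1.53
ee_pos: [444.9, 350.2, 154.4]
orientation: [2.182, 2.26, 0.0]
ft_force: [-0.4, 0.3, 0.0]
width: 87.6
grasp_force: 0.0
```

Run:
```python
from h import *
from workcell import ctrl
delta(ctrl.get_obs(),[576,216.5,120],Rt(.09,0))
```

```text
t 1.5333 at [444.9 350.2 154.4] q [0.65 0.43 1.81 0.   0.9  0.61] w 87.6 gf 0.0
shift [-138.2  126.3   34.4] turn [ 0.    -0.     1.516]
```

Emit:
servo_tool --deltas '[[[-28, 25, 7], [0, 0, 0.12]], [[-56, 50, 14], [0, 0, 0.24]], [[-84, 76, 20], [0, 0, 0.36]], [[-112, 101, 27], [0, 0, 0.48]], [[-138, 126, 34], [0, 0, 0.6]]]'

```text
t: 1.95
ee_pos: [576.7, 217.0, 120.5]
orientation: [2.753, 1.514, 0.0]
ft_force: [0.3, 0.3, 0.8]
width: 87.8
grasp_force: 0.0
```

Emit:
servo_tool --deltas '[[[0, 0, 0], [0, 0, 0.12]], [[0, 0, 0], [0, 0, 0.24]], [[0, 0, 0], [0, 0, 0.36]], [[0, 0, 0], [0, 0, 0.48]], [[0, 0, 0], [0, 0, 0.6]]]'

```text
t: 2.37
ee_pos: [575.6, 218.6, 120.6]
orientation: [-3.077, -0.633, -0.0]
ft_force: [-0.8, 0.0, 0.7]
width: 88.1
grasp_force: 0.0
```

Emit:
servo_tool --deltas '[[[0, 0, 0], [0, 0, 0.12]], [[0, 0, 0], [0, 0, 0.24]], [[0, 0, 0], [0, 0, 0.316]], [[0, 0, 0], [0, 0, 0.316]]]'

```text
t: 2.7
ee_pos: [575.5, 218.7, 120.7]
orientation: [-3.138, -0.146, -0.0]
ft_force: [-0.5, 0.3, 0.1]
width: 87.6
grasp_force: 0.0
```

Run:
```python
from h import *
from workcell import ctrl,get_image,finder
import cv2,pickle
delta(ctrl.get_obs(),[576,216.5,17],Rt(.09,0))
p=get_image('wrist');pickle.dump(p,open('w.pkl','wb'));cv2.imwrite('pics/w1.png',p['frame'])
print(p['pose'].round(2).tolist(),p['K'].tolist())
```

```text
t 2.7 at [575.5 218.7 120.7] q [ 0.34  0.54  1.72 -0.    0.89  1.82] w 87.6 gf 0.0
shift [  0.3   2.3 103.7] turn [-0.    -0.     0.003]
[[0.09, -0.96, -0.28, 651.72], [-1.0, -0.09, -0.03, 224.07], [0.0, 0.28, -0.96, 282.95], [0.0, 0.0, 0.0, 1.0]] [[325.19226210127806, 0.0, 275.76694992597385], [0.0, 325.19226210127806, 215.01849703517146], [0.0, 0.0, 1.0]]
```

View pics/w1.png

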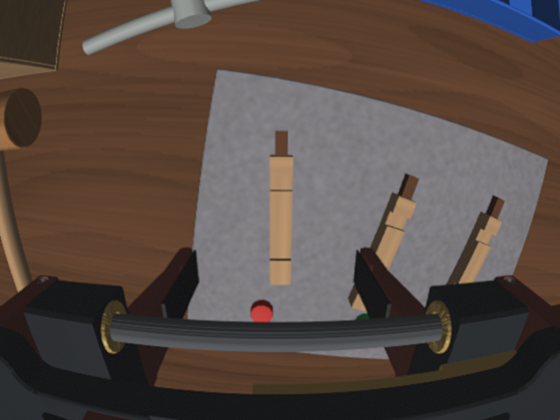

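Wrist view: the target slat is centred, tip at about (282,131), shoulder (282,156), tail (280,284), with the red disc at (262,312). The fingers straddle it. I'll project these points and check them.

Run:
```python
import numpy as np,pickle
p=pickle.load(open('w.pkl','rb'));K=p['K'];P=p['pose']
def bp(u,v,z):
    d=np.array([u-K[0,2],v-K[1,2]]);r=np.hypot(*d);th=r/K[0,0]
    ray=P[:3,:3]@np.r_[d/r*np.sin(th),np.cos(th)];return P[:3,3]+ray*(z-P[2,3])/ray[2]
pts={'tip':(282,131,28),'shoulder':(282,156,32),'tail':(280.5,284,32),'notch1':(281,190,32),'red':(262,309,26)}
B={k:bp(*v) for k,v in pts.items()}
for k,v in B.items():print(k,v.round(1))
d=B['shoulder']-B['tail'];print(np.linalg.norm(d),np.arctan2(d[1],d[0]),(B['tail']+d/np.linalg.norm(d)*65).round(1))
```

```text
tip [645.3 218.5  28. ]
shoulder [626.1 216.7  32. ]
tail [516.4 207.2  32. ]
notch1 [599.3 214.9  32. ]
red [484.9 221.2  26. ]
110.13167651486067 0.08671542259762745 [581.2 212.8  32. ]
```

Emit:
servo_tool --deltas '[[[0, 4, 35], [0, 0, 0]], [[0, 4, 70], [0, 0, 0]], [[0, 4, 92], [0, 0, 0]], [[0, 4, 102], [0, 0, 0]], [[0, 4, 102], [0, 0, 0]]]'

```text
t: 3.17
ee_pos: [574.3, 214.2, 16.4]
orientation: [3.137, 0.153, -0.006]
ft_force: [-0.5, -1.8, -0.4]
width: 88.3
grasp_force: 0.0
```

Emit:
servo_tool --deltas '[[[0, 0, 0], [0, 0, 0]], [[0, 0, 0], [0, 0, 0]], [[0, 0, 0], [0, 0, 0]], [[0, 0, 0], [0, 0, 0]], [[0, 0, 0], [0, 0, 0]]]' --grip 1

```text
t: 3.58
ee_pos: [576.5, 215.0, 19.8]
orientation: [-3.137, -0.151, -0.003]
ft_force: [-0.4, 0.2, -0.2]
width: 58.1
grasp_force: 0.0
```

Emit:
servo_tool --deltas '[[[0, 0, 0], [0, 0, 0]], [[0, 0, 0], [0, 0, 0]], [[0, 0, 0], [0, 0, 0]], [[0, 0, 0], [0, 0, 0]], [[0, 0, 0], [0, 0, 0]]]'

```text
t: 4.0
ee_pos: [575.8, 214.7, 18.6]
orientation: [3.138, 0.15, -0.0]
ft_force: [0.4, -0.9, 0.0]
width: 24.9
grasp_force: 0.0
```

Emit:
servo_tool --deltas '[[[0, 0, 0], [0, 0, 0]], [[0, 0, 0], [0, 0, 0]], [[0, 0, 0], [0, 0, 0]], [[0, 0, 0], [0, 0, 0]]]'

```text
t: 4.33
ee_pos: [575.8, 214.8, 18.6]
orientation: [3.138, 0.15, -0.0]
ft_force: [-0.1, -0.0, -0.6]
width: 17.9
grasp_force: 30.0
```

Emit:
servo_tool --deltas '[[[0, 0, -20], [0, 0, 0]], [[0, 0, -50], [0, 0, 0]], [[0, 0, -85], [0, 0, 0]], [[0, 0, -120], [0, 0, 0]], [[0, 0, -150], [0, 0, 0]]]'

```text
t: 4.75
ee_pos: [575.9, 214.8, 170.8]
orientation: [-3.138, -0.15, -0.001]
ft_force: [0.4, 0.2, -0.3]
width: 17.9
grasp_force: 30.0
```

Run:
```python
from h import *
from workcell import ctrl,get_image
import cv2
z=Rt(.153,.30);A=z.as_matrix()
foc=np.array([499,-268,224.5]);sx=A[:,0];sz=-A[:,2]
org=foc-65*sx-9*sz
tcp=org-5*sx+4*sz   # TCP 4 above underside, 5 behind origin
print(sx,org,tcp)
o=ctrl.get_obs();delta(o,tcp,z)
cv2.imwrite('pics/w2.png',get_image('wrist')['frame'])
```

```text
[0.94417655 0.14559688 0.29552021] [ 440.25713661 -277.05845175  196.69315816] [ 434.36798174 -277.96658973  199.03690309]
t 4.75 at [575.9 214.8 170.8] q [ 0.34  0.47  1.69 -0.    0.98  1.81] w 17.9 gf 29.99994456768036
shift [-188.   477.   -28.5] turn [ 0.008  0.299 -0.057]
```

View pics/w2.png

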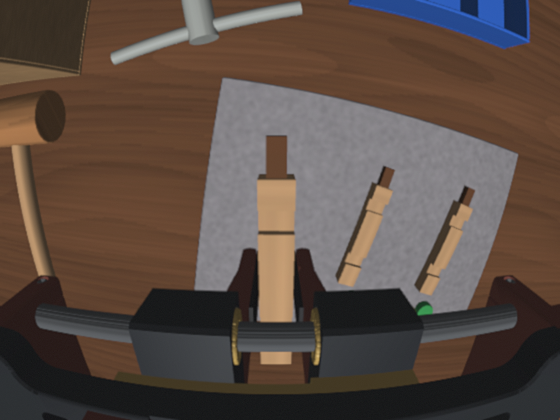

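The slat is held squarely, 17.9 mm wide, with the tenon forward and the others undisturbed. Next I move it to a point 60 mm behind the focus, then tilt.

Emit:
servo_tool --deltas '[[[-12, 22, 0], [0, 0, 0]], [[-28, 54, -1], [0, 0, 0]], [[-45, 88, -2], [0, 0, 0]], [[-63, 124, -3], [0, 0, 0]], [[-81, 160, -3], [0, 0, 0]]]'

```text
t: 5.22
ee_pos: [509.6, 46.6, 171.7]
orientation: [3.138, 0.152, 0.001]
ft_force: [0.6, -1.3, -1.1]
width: 17.6
grasp_force: 30.0
```

Emit:
servo_tool --deltas '[[[-17, 34, -1], [0, 0, 0]], [[-34, 67, -2], [0, 0, 0]], [[-50, 100, -3], [0, 0, 0]], [[-67, 132, -3], [0, 0, 0]], [[-84, 164, -4], [0, 0, 0]]]'

```text
t: 5.63
ee_pos: [441.5, -125.0, 175.6]
orientation: [3.138, 0.151, 0.0]
ft_force: [0.1, -0.4, 0.2]
width: 17.7
grasp_force: 30.0
```

Emit:
servo_tool --deltas '[[[-17, 34, -1], [0, 0.03, 0]], [[-34, 67, -2], [0, 0.1, -0.01]], [[-50, 100, -3], [0, 0.18, -0.03]], [[-66, 132, -3], [0, 0.25, -0.04]], [[-78, 154, -4], [0.008, 0.299, -0.057]]]'

```text
t: 6.05
ee_pos: [382.4, -277.0, 179.4]
orientation: [-3.081, -0.229, -0.44]
ft_force: [0.9, 0.7, -0.3]
width: 17.7
grasp_force: 30.0
```

Emit:
servo_tool --deltas '[[[0, 0, 0], [0, 0, 0]], [[0, 0, 0], [0, 0, 0]], [[0, 0, 0], [0, 0, 0]]]'

```text
t: 6.3
ee_pos: [383.2, -275.3, 179.0]
orientation: [-3.08, -0.226, -0.433]
ft_force: [0.7, -0.2, -0.4]
width: 17.7
grasp_force: 30.0
```

Run:
```python
from h import *
from workcell import ctrl,get_image
import cv2,pickle
o=ctrl.get_obs();delta(o,[434.4,-278,199],Rt(.153,.30))
d={n:get_image(n) for n in('scene','side')};pickle.dump(d,open('d1.pkl','wb'))
c=[cv2.resize(d['scene']['frame'][50:250,150:350],None,fx=2,fy=2),cv2.resize(d['side']['frame'][50:250,230:430],None,fx=2,fy=2)]
cv2.imwrite('pics/c1.png',np.hstack(c))
```

```text
t 6.3 at [ 383.2 -275.3  179. ] q [-0.8   0.2   2.12  0.36  0.69  0.36] w 17.7 gf 29.999887347221375
shift [53.8 10.1 -5.4] turn [-0.001  0.02  -0.007]
```

View pics/c1.png

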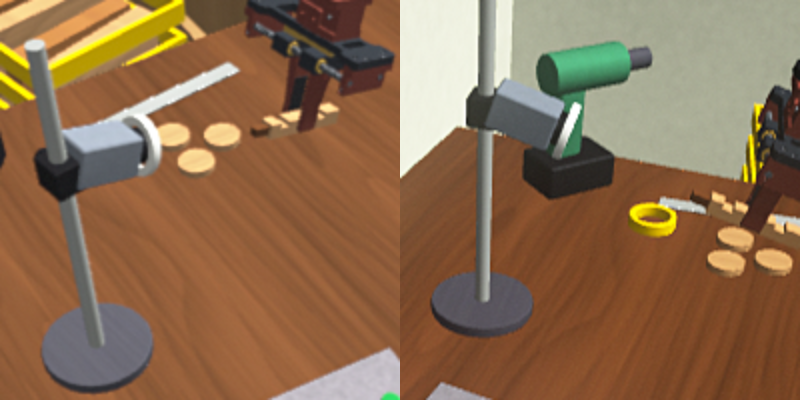

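The slat is held upright, tenon toward the lens and about in line, with the gripper well clear. I advance to the focus and settle.

Emit:
servo_tool --deltas '[[[13, 3, -2], [0, 0.005, 0]], [[28, 5, -3], [0, 0.01, 0]], [[42, 8, -4], [0, 0.015, -0.005]], [[51, 10, -5], [0, 0.02, -0.007]], [[54, 10, -5], [0, 0.02, -0.007]]]'

```text
t: 6.82
ee_pos: [437.4, -277.7, 199.9]
orientation: [-3.074, -0.243, -0.468]
ft_force: [0.1, -0.5, 0.5]
width: 17.7
grasp_force: 30.0
```

Emit:
servo_tool --deltas '[[[0, 0, 0], [0, 0, 0]], [[0, 0, 0], [0, 0, 0]], [[0, 0, 0], [0, 0, 0]], [[0, 0, 0], [0, 0, 0]], [[0, 0, 0], [0, 0, 0]]]'

```text
t: 7.23
ee_pos: [434.4, -277.8, 198.7]
orientation: [-3.074, -0.238, -0.464]
ft_force: [-0.5, -0.3, -1.2]
width: 18.1
grasp_force: 30.0
```

Run:
```python
from h import *
from workcell import ctrl,get_image
import cv2
o=ctrl.get_obs();delta(o,[434.4,-278,199],Rt(.153,.30))
im=[]
v=-Rt(.153,.30).as_matrix()[:,0];foc=np.array([499,-268,224.5]);sz=-Rt(.153,.30).as_matrix()[:,2]
for n in('scene','side'):
    p=get_image(n);X=cloud(p);f=p['frame'];hsv=cv2.cvtColor(f,cv2.COLOR_BGR2HSV).astype(int)
    Y=X-foc;a=Y@-v
    m=(p['depth']>0)&(abs(a+40)<110)&(np.linalg.norm(Y-a[...,None]*-v,axis=-1)<35)&(hsv[...,1]>70)&(hsv[...,0]<25)
    pale=m&(f[...,2]>140);dark=m&(f[...,2]<=140)&(a>-30)
    Q=X[pale];mu=Q.mean(0);dr=np.linalg.svd(Q-mu)[2][0];dr*=np.sign(dr[0])
    print(n,pale.sum(),dark.sum(),'dir',dr.round(3),'angle',np.arccos(dr@-v).round(3),'pale a',np.percentile(a[pale],[1,99]).round(1),'dark a',np.percentile(a[dark],[2,98]).round(1) if dark.any() else '','dark centre',X[dark].mean(0).round(1))
    # reproject focus/lens
    def pr(w):
        c=np.linalg.inv(p['pose'])@np.r_[w,1];u=p['K']@c[:3];return (u[:2]/u[2]).round().astype(int)
    g=f.copy();A=pr(foc);B=pr(foc-100*v)
    u0,v0=A[0]-90,A[1]-90;u0=min(max(u0,0),380);v0=max(v0,0)
    cv2.circle(g,tuple(int(t) for t in A),1,(255,0,255),-1);cv2.circle(g,tuple(int(t) for t in B),1,(255,0,255),-1)
    im.append(cv2.resize(g[v0:v0+180,u0:u0+180],(400,400),interpolation=2))
cv2.imwrite('pics/f1.png',np.hstack(im))
```

```text
t 7.2333 at [ 434.4 -277.8  198.7] q [-0.73  0.22  2.03  0.35  0.72  0.44] w 18.1 gf 29.99975100159645
shift [ 0.1  0.2 -0.3] turn [-0.001  0.     0.002]
scene 195 67 dir [0.955 0.143 0.259] angle 0.038 pale a [-127.3    1.6] dark a [-29.8   2.6] dark centre [ 486.4 -263.7  220.2]
side 155 93 dir [0.948 0.134 0.29 ] angle 0.014 pale a [-127.3  -16.2] dark a [-29.3  -0.1] dark centre [ 483.4 -263.8  219.8]
```

View pics/f1.png

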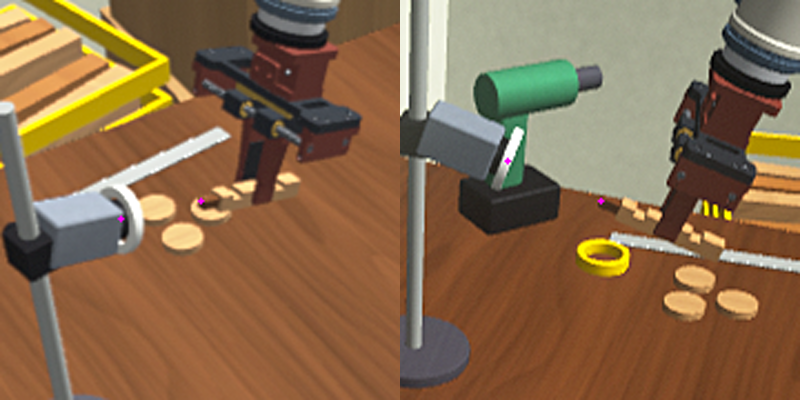

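In both views the tip sits on the projected focus point, and the slat's measured direction is within 0.04 rad of the line of sight. I'm handing it in.

```bash
python3 -c "
from workcell import close_job
print(close_job())"
```

```text
the job is handed in; nothing more can be done
None
```

I handed the job in with the red-marked slat still in the gripper: tenon tip within a few millimetres of the focus point by my measurement, pointing into the lens, notches up; the judge's result was not shown.

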